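Clear the bending bed and hold the end stop's index plunger out

TASK

I am about to push the end stop along the bending bed from my side, so clear the bed first: put the two wooden wedges and the steel clamp lying on it into the trays, each into the tray that already holds one of its kind. Only when they are all away, pull the end stop's upright plunger knob fully up, right out of its hole in the bed, and keep hold of it: finish with the knob still held up in your grip. Leave everything else on the bench where it is.

Things in the scene. Friction and masses are not known exactly. Their poses are not given: they have to be found in the camera images.
- bed: the bending bed: dark steel bar fixed on the bench across the robot's front, 630 long (its y) x 90 wide (its x) x 30 high, a row of 18 mm index holes every 50 along its top. Origin: centre of its underside, on the bench. A fixed clamp head stands 50 above the bar from y = -255 to -315, with a cranked ball-handle screw beyond it; the end stop sits at the +y end
- stop (a joint): how far the end stop has slid along the bed towards the clamp head, m; 0 at the start, locked there by the plunger's pin until that is drawn 16 mm, then about 10 N of friction. At 0 its upright plate (90 wide, 65 above the bar) stands at bed y = 165 to 183, a low shoe behind it to 231, then the plunger's lug (36 wide, 47 above the bar) with the plunger's axis at y = 250
- plunger (a joint): lift of the index plunger, m: 0 = seated, the 16 mm pin standing 16 mm deep in its hole; 0.016 = pin just clear of the hole; 0.024 = fully up on its stop. Moves straight up. Lifting it takes about 10 N at the start and 18 N at full lift (spring and weight); it snaps down if let go
- plunger_knob (a point): middle of the plunger's knob, moves with it: black upright cylinder, 32 in diameter, 29 high overall (underside 13 below the point, top 16 above), with a 37 mm flange on its top 5 mm. Stands 112 above the bench when seated, free all round; below it (seated) a 21 mm steel collar, a 29 mm nut and the lug, whose top is 35 below the point
- seat_hole (a point): mouth of the index hole in the bed's top, straight under the knob (30 above the bench)
- wedge_a: beech wedge lying flat on the bed, roughly along it: 110 long (its x), 32 wide (its y, parallel vertical sides), 30 high at its +x end tapering to 10 at its -x end; 55 g (varies). Origin at the centre of its underside; centre of mass 9 towards the thick end
- wedge_b: a second wedge like wedge_a, also on the bed
- clamp: forged steel U-shaped bending clamp lying flat on the bed, 18 high, about 340 g (varies): a straight spine 90 long (its y) and 14 thick (its x) centred at x = -25, and two arms 14 thick at y = +-38 from the spine to x = +32, 62 apart, with small inward noses at their tips (46 clear between them). Origin at the centre of its underside
- wedge_tray: plain sheet-metal tray that already holds a wedge: outside 160 (its x) x 220 (its y) x 45 high, walls and floor 4 thick, fixed to the bench between robot and bed. Origin at the centre of its underside. The two trays are alike; either may be the left one
- clamp_tray: an identical tray that already holds a clamp, same origin and axes
- stored_wedge: wedge, like the others, lying in the wedge tray across its +y end (about y = 78); stays there
- stored_clamp: clamp, like the other, lying in the clamp tray at its +y side (about y = 60, spine along the tray's x); stays there
- mallet: joiner's wooden mallet lying on its side, head 130 x 70 x 60, handle 230 long, beyond the bed; not part of the job
- tape_measure: black tape measure standing on edge, 66 x 38 x 62, between the two trays; not part of the job
- try_square: try square lying flat, wooden stock 120 long and 18 high, steel blade 160 long, beyond the bed; not part of the job
- oil_can: round steel oil can, 68 in diameter, 100 high to the spout's foot, 165 to the spout's tip, left of the bed; not part of the job
- offcut: flat wooden offcut, a plain rectangular block 80 x 50 x 24 (no taper), left of the bed; not part of the job
- screwdriver: screwdriver with wooden handle, lying right of the trays; not part of the job
- bench_brush: hand brush lying right of the bed; not part of the job

How it is judged:
By the outcome, as a careful person would: the job done as asked, in the order asked, and still so for the second after the job is handed in, while the arm keeps its last pose, push and grip.
It also fails if it takes over 72 s, if anything falls off the work surface, if the arm or the gripper's body presses on something with over 40 N, if the wrist force passes 120 N, or if a joint passes its speed limit or range.

ROBOT

A 6-joint arm with a two-finger parallel gripper is mounted at the origin on the work surface. World frame = base frame: x ahead of the robot, y to its left, z up, the work surface at z = 0. Lengths are in m, angles in rad, forces in N, time in s.
With the tool pointing down it reaches from about 0.425 to 0.925 m from the base axis. Payload 12.5 kg.
Tool frame: the origin (TCP) lies at the very end of the fingers, on their centre line; the grasp point (between the pads) lies 19 mm behind it (manip.hold_point_z is the distance from the TCP to the grasp point, in m); z points along the fingers, y is the direction in which the jaws open and shut (so a half turn about z gives the same grasp; the last joint's range is limited). The gripper opens to 85 mm and grips with 20 to 120 N. Pads are 22 mm wide; open, the fingers measure 114 mm over their backs; the gripper's body (76 mm by 85 mm) begins 54 mm behind the grasp point. The pads swing forward as they close: fully open they stand 13 mm farther back than shut.
Start: joints at [-1.402, 0.491, 1.559, -0, 1.092, -0.106], TCP at [0.17, -0.602, 0.231] pointing down, gripper open.
Joint ranges: [-3.1, 3.1], [-0.84, 2.19], [0.05, 2.79], [-1.13, 4.28], [0.06, 2.93], [-2.69, 2.69]. Speed limits (rad/s): [2.22, 2.22, 2.79, 3.14, 3.14, 3.14].

INTERFACE

Orientations are given as [roll, pitch, yaw] about the fixed x, y, z axes, in that order (R = Rz(yaw) Ry(pitch) Rx(roll)).
In Python, from rig import manip gives the robot as it stands.
- The arm moves only by the tool drive_tool, never from a script. Its argument "steps" is a list of rows, each an object of numbers: "x", "y", "z": the shift along the tool's x, y, z in m; "turn": the turn about the tool's z in degrees. A call has 1 to 12 rows; each row is the pose to reach, as a shift and turn from the pose commanded when the call began, along the tool's axes at that moment; what a row does not reach only later rows make up. A row lasts 1/10 s, in which the tool goes at most 50 mm and 8.59 degrees, less where a joint would pass 70% of its speed; a pose out of reach is approached as far as the arm can. A call with a gripper value outside its range is refused whole. "jaw" is the opening in per cent of the stroke, from 0 (shut) to 100 (fully open), set as the call begins (left out, the last holds). The fingers move at their own pace and stop on an object; "newtons" is the grip in N (left out, the last holds). Time passes only in rows, so rows that repeat a pose let the fingers close. It gives the time, the measured TCP pose, the force and the opening at its end, in the units of the state.
- manip.get_state(): the state, without advancing time (a new reading comes with each control period).
- manip.grab_frame(name): name is "scene" or "top"; returns a dict with "img" (420x560x3 uint8, red, green, blue), "intrinsics" (3x3 intrinsics, pixels), "dist_coeffs" ([k1, k2, p1, p2, k3] as OpenCV has them; the pictures are not rectified), "position" and "attitude" of the camera in the world. Camera axes: x right, y up, looking along -z (the intrinsics and any distortion apply to the point x, -y, -z); pixel columns grow to the right and rows downward; lengths in m; the calibration is good to about 2 mm. A picture is of the moment at which its call begins. There is no depth.
- manip.close_job(): hands the job in, once; it reports no verdict.
The state is a dict: "time_s": time; "qpos": joint angles; "qd": joint speeds; "joint_efforts": joint torques, N m; "eef_pos": TCP position; "tool_rot": TCP orientation; "ft_force": force on the tool from outside, world axes, zero at the start; "wrist_torque": the same for the moment, N m; "grip_width": finger opening in m.
Only numpy, scipy, OpenCV 4.12 (cv2) and the standard library are available. Lean on these libraries where they do the work, as an engineer would, in place of code of your own. Each camera call takes 0.05 s, during which the arm holds its last target.

## Working session

There is one attempt and no reset: what is moved stays moved. The work goes in short steps, Python scripts to look and compute and a tool call to move; the robot and the scene stay as the last step left them, time stands still between calls to the robot, and variables do not carry over. Pictures are saved under pics/ and viewed, and the job is handed in when it is done.

Besides the shell and the picture viewer there is one more tool, called after "Emit:" as name(argument=value, ...), one argument or row to a line, values as JSON. drive_tool: Moves the arm, as the interface text tells. Its arguments: {"type":"object","properties":{"steps":{"type":"array"},"jaw":{"type":"number"},"newtons":{"type":"number"}},"required":["steps"]}

```bash
ls; mkdir -p pics; python3 - <<'E'
from rig import manip
import cv2,pickle
print(manip.get_state(), manip.hold_point_z)
for n in("scene","top"):
    f=manip.grab_frame(n); pickle.dump(f,open(f"pics/{n}0.pkl","wb"))
    cv2.imwrite(f"pics/{n}0.png",f["img"][:,:,::-1])
    print({k:v for k,v in f.items() if k!="img"})
E
```

```text
pics
{'time_s': 0.0, 'qpos': array([-1.40163252e+00,  4.91585011e-01,  1.55946064e+00,  2.43180721e-06,
        1.09170999e+00, -1.05615018e-01]), 'qd': array([ 0.00096145,  0.00088477, -0.00149295, -0.00075093,  0.00198958,
       -0.00159196]), 'joint_efforts': array([ 6.30894720e-04, -6.18444800e+01, -2.61594343e+01, -8.22224797e-05,
        4.02146208e-03, -3.19638605e-05]), 'eef_pos': array([ 0.16955779, -0.601319  ,  0.23070808]), 'tool_rot': array([-3.14043638e+00, -1.24744770e-04,  2.74777630e-01]), 'ft_force': array([-0.2870296 , -0.34039507,  0.74839473]), 'wrist_torque': array([ 0.02656415,  0.00212258, -0.00545467]), 'grip_width': 0.08542378884184068} 0.0187
{'intrinsics': array([[449.59553039,   0.        , 271.314265  ],
       [  0.        , 449.59553039, 210.10685531],
       [  0.        ,   0.        ,   1.        ]]), 'dist_coeffs': array([-0.15155443,  0.        ,  0.        ,  0.        ,  0.        ]), 'position': array([1.34832852, 0.70991404, 1.06806124]), 'attitude': array([0.84049479, 0.00528463, 2.33982919])}
{'intrinsics': array([[412.20414023,   0.        , 278.2128012 ],
       [  0.        , 412.20414023, 209.96352962],
       [  0.        ,   0.        ,   1.        ]]), 'dist_coeffs': array([-0.04223424,  0.        ,  0.        ,  0.        ,  0.        ]), 'position': array([ 0.42657696, -0.04193356,  1.19409494]), 'attitude': array([ 0.14617919, -0.00733566, -1.55132862])}
```

View pics/top0.png

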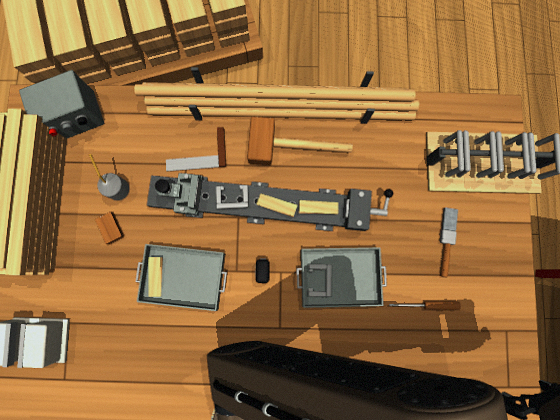

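View pics/scene0.png

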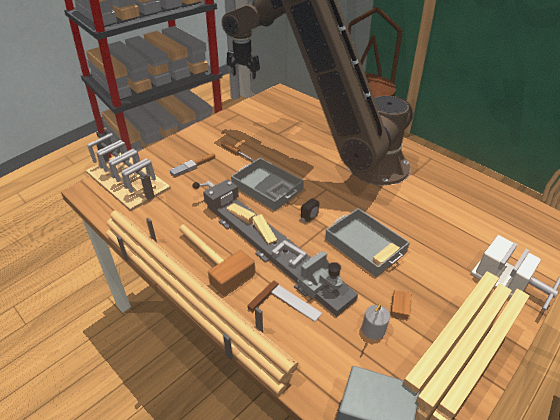

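```bash
cat > h.py <<'E'
import cv2,pickle,numpy as np
from scipy.spatial.transform import Rotation as Ro
def cam(f):
    R=Ro.from_euler('xyz',f["attitude"]).as_matrix()
    return R,np.array(f["position"])
def unproj(f,px,z):
    px=np.array(px,float).reshape(-1,1,2)
    n=cv2.undistortPoints(px,f["intrinsics"],f["dist_coeffs"]).reshape(-1,2)
    R,p=cam(f)
    d=np.c_[n[:,0],-n[:,1],-np.ones(len(n))]@R.T
    z=np.broadcast_to(np.asarray(z,float),len(n))
    return p+d*((z-p[2])/d[:,2])[:,None]
def proj(f,P):
    R,p=cam(f)
    c=(np.array(P,float).reshape(-1,3)-p)@R
    c=c*[1,-1,-1]
    return cv2.projectPoints(c.reshape(-1,1,3),np.zeros(3),np.zeros(3),f["intrinsics"],f["dist_coeffs"])[0].reshape(-1,2)
def load(n): return pickle.load(open(f"pics/{n}.pkl","rb"))
def snap(n,tag):
    from rig import manip
    f=manip.grab_frame(n); pickle.dump(f,open(f"pics/{n}{tag}.pkl","wb"))
    cv2.imwrite(f"pics/{n}{tag}.png",f["img"][:,:,::-1]); return f
def crop(f,u0,v0,u1,v1,s,out):
    im=cv2.resize(f["img"][v0:v1,u0:u1,::-1],None,fx=s,fy=s,interpolation=cv2.INTER_CUBIC)
    for u in range((u0+19)//20*20,u1,20):
        cv2.line(im,((u-u0)*s,0),((u-u0)*s,6),(0,0,255),1); cv2.putText(im,str(u),((u-u0)*s,16),0,.35,(0,0,255))
    for v in range((v0+19)//20*20,v1,20):
        cv2.line(im,(0,(v-v0)*s),(6,(v-v0)*s),(0,0,255),1); cv2.putText(im,str(v),(8,(v-v0)*s+4),0,.35,(0,0,255))
    cv2.imwrite(f"pics/{out}.png",im)
E
```

```text
(no output)
```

The top view shows the wedge tray at the left, around (182,277), and the clamp tray at the right, around (341,277). The knob is near (162,187), the clamp near (232,195), and the wedges near (277,204) and (319,207). I'll enlarge these.

```bash
python3 - <<'E'
from h import *
f=load("top0")
crop(f,140,165,270,240,6,"c1"); crop(f,240,175,400,240,5,"c2"); crop(f,130,235,400,315,3-0,"c3")
g=load("scene0"); crop(g,195,175,365,315,4,"c4")
E
```

```text
(no output)
```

View pics/c1.png

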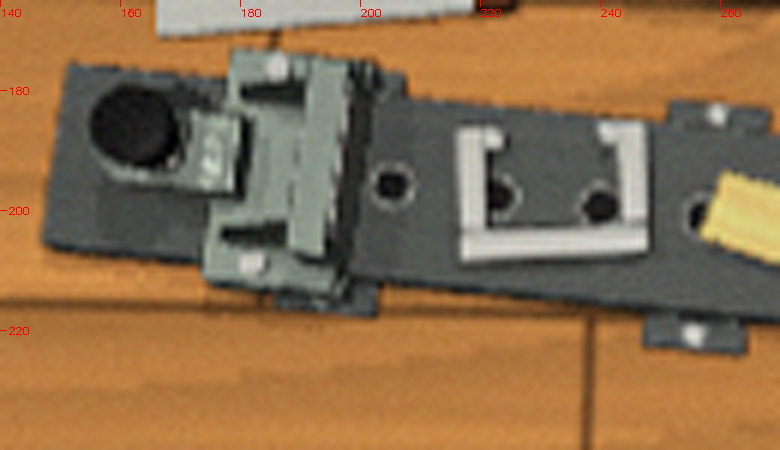

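View pics/c2.png

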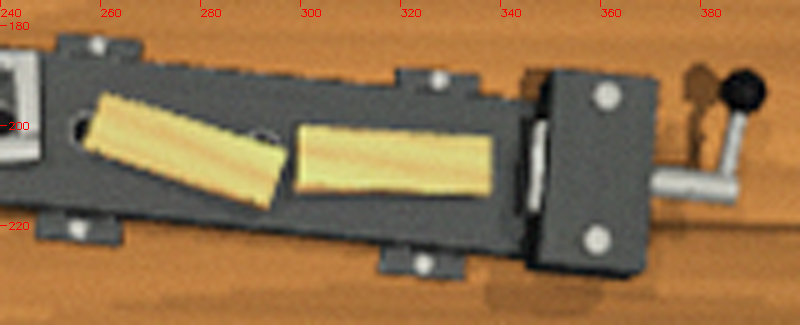

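View pics/c3.png

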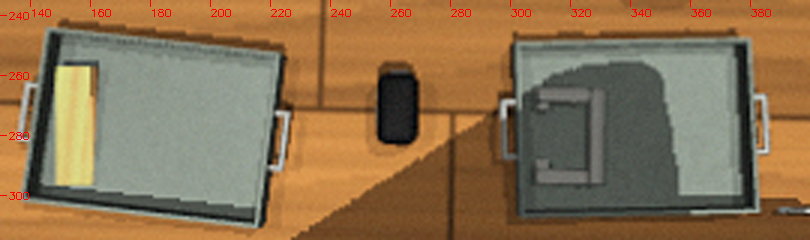

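View pics/c4.png

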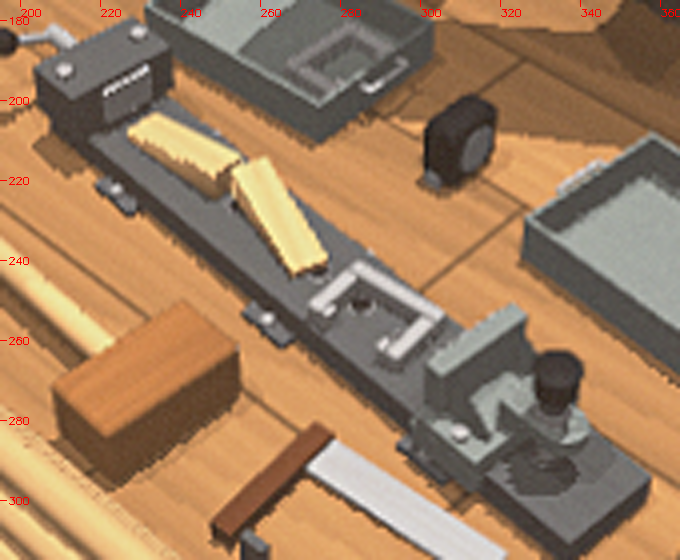

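```bash
cat > fit.py <<'E'
from h import *
from scipy.optimize import least_squares
f=load("top0"); g=load("scene0")
def fit(name,model,top,scene,p0s,z0):
    model=np.array(model,float)
    for p0 in p0s:
        def W(p):
            c,s=np.cos(p[2]),np.sin(p[2])
            return np.c_[p[0]+c*model[:,0]-s*model[:,1],p[1]+s*model[:,0]+c*model[:,1],z0+model[:,2]]
        def r(p):
            P=W(p);o=[]
            for fr,px in((f,top),(g,scene)):
                if px is None: continue
                for a,b in zip(proj(fr,P),px):
                    if b is not None:o+=list(a-np.array(b))
            return np.array(o)
        s=least_squares(r,p0,loss='soft_l1')
        e=r(s.x); print(name,s.x.round(4),np.degrees(s.x[2]).round(1),'rms',np.sqrt((e**2).mean()).round(2),e.round(1)[:16] if len(e)<20 else '')
E
cat > a.py <<'E'
from fit import *
# bed holes
print(unproj(f,[(203.8,195.5),(221.8,197.3),(238.5,199.3)],.03))
print('bed corners',unproj(f,[(151.5,175.5),(147.2,205.5)],.03))
print('knob top',unproj(f,[(162,185.5)],.128))
# wedge: corners listed; model with thick at +x; order: start from image
def wm(sgn):
    # order: +y/+x.. handled through yaw start: corners A(+y end,+x side),B(-y end,+x side),C(-y end,-x side),D(+y end,-x side) with model x axis along sgn*world y
    zt={1:.03,-1:.01}
    return [(sgn*e*.055*1,-sgn*e2*.016*1,zt[sgn*e]) for e,e2 in((1,1),(-1,1),(-1,-1),(1,-1))]
mt=[(259.5,193.7),(297.2,205),(293.5,216.5),(256.5,204)]
ms=[(268,243.75),(253,219.5),(261.5,214.5),(276.75,239.5)]
bt=[(299.5,200),(337.7,202.2),(337.7,213.8),(299,213)]
bs=[(249.25,220.5),(227.5,207.5),(233,203.25),(255.75,214.25)]
for sgn in(1,-1):
    fit(f"mid thick {'+y' if sgn>0 else '-y'}",wm(sgn),mt,ms,[(.5,0,sgn*np.pi/2)],.03)
    fit(f"head thick {'+y' if sgn>0 else '-y'}",wm(sgn),bt,bs,[(.5,-.1,sgn*np.pi/2)],.03)
# clamp: spine at image bottom (-x world), corners of top: spine outer corners, arm tips outer
ct=[(216.2,208),(246.5,206),(246.8,185),(215.3,186.7)]
fit("clamp",[(-.032,.045,.018),(-.032,-.045,.018),(.032,-.045,.018),(.032,.045,.018)],ct,None,[(.5,.1,0)],.03)
# trays rim outer corners z=.045: order +x+y,+x-y,-x-y,-x+y ; c3 crop s=3 origin 130,235
def q(a,b): return (130+a/3,235+b/3)
tl=[q(47,28),q(285,45),q(262,227),q(28,198)]
tr=[q(514,40),q(749,40),q(757,213),q(518,215)]
m=[(.08,.11,.045),(.08,-.11,.045),(-.08,-.11,.045),(-.08,.11,.045)]
fit("wedge tray",m,tl,None,[(.35,.2,0)],0)
fit("clamp tray",m,tr,None,[(.35,-.2,0)],0)
print('tape',unproj(f,[q(397,80),q(397,142),q(378,110),q(417,110)],.062))
E
python3 a.py
```

```text
[[0.63566201 0.167184   0.03      ]
 [0.63147237 0.11528734 0.03      ]
 [0.62663769 0.06720894 0.03      ]]
bed corners [[0.69143294 0.32174271 0.03      ]
 [0.60331497 0.32836694 0.03      ]]
knob top [[0.64265385 0.26145445 0.128     ]]
mid thick +y [ 0.6098 -0.0427  1.2729] 72.9 rms 2.42 [ 0.4 -0.9 -0.2  1.1 -0.   0.2 -0.2 -0.5  0.3 -6.6 -0.3  1.4 -0.4  3.2
  0.4 -5.9]
head thick +y [ 0.606  -0.1596  1.5772] 90.4 rms 0.91 [-0.5  0.5 -0.5  0.  -0.4 -0.4 -0.1 -1.2 -0.5 -2.8 -0.6 -0.4  0.6 -0.5
 -0.1 -1.3]
mid thick -y [ 0.6111 -0.041  -1.8902] -108.3 rms 0.93 [ 0.3 -0.4 -0.5 -0.1 -0.6 -0.9 -0.5 -0.3  0.1 -1.7 -0.2 -2.8 -0.1 -0.8
  0.3 -0.8]
head thick -y [ 0.6046 -0.1596 -1.5798] -90.5 rms 2.11 [-0.8  1.8  0.7 -0.4  0.6 -0.6 -0.6 -0.  -0.2  1.5 -0.6 -5.1  0.8 -5.2
  0.2  3.1]
clamp [0.6315 0.0862 0.0715] 4.1 rms 0.62 [-0.5  0.4  1.2  0.8 -0.1 -0.5 -0.3 -0.6]
wedge tray [ 0.4057  0.2154 -0.0727] -4.2 rms 0.81 [ 0.6 -0.7 -0.5  1.1  0.8 -1.1 -0.9  0.7]
clamp tray [ 0.4122 -0.2257  0.0259] 1.5 rms 0.32 [ 0.1 -0.   0.4 -0.6 -0.   0.2 -0.5  0.3]
tape [[ 0.4500135  -0.0064714   0.062     ]
 [ 0.39437724 -0.00783958  0.062     ]
 [ 0.42266075  0.01007232  0.062     ]
 [ 0.42336481 -0.025253    0.062     ]]
```

```bash
cat > mv.py <<'E'
import sys,numpy as np
from rig import manip
s=manip.get_state(); p=s["eef_pos"]; yaw=s["tool_rot"][2]
def to(x,y,z,yd=None):
    d=np.array([x,y,z])-p; c,si=np.cos(yaw),np.sin(yaw)
    t=0 if yd is None else -((yd-np.degrees(yaw)+90)%180-90)
    q6=s["qpos"][5]
    print("x %.4f y %.4f z %.4f turn %.1f"%(d[0]*c+d[1]*si,d[0]*si-d[1]*c,-d[2],t))
print("t",s["time_s"],p.round(4),"rot",np.degrees(s["tool_rot"]).round(1),"q",s["qpos"].round(2),"F",s["ft_force"].round(1),"w",round(s["grip_width"],4))
a=[float(v) for v in sys.argv[1:]]
for i in range(0,len(a),4): to(*a[i:i+4])
E
python3 mv.py .606 -.151 .16 90.4
```

```text
t 0.1 [ 0.1696 -0.6014  0.2308] rot [-179.9   -0.    15.7] q [-1.4   0.49  1.56 -0.    1.09 -0.11] F [-0.  -0.1 -0.1] w 0.0853
x 0.5423 y -0.3150 z 0.0708 turn -74.7
```

Emit:
drive_tool(
  steps=[
    {"x":0.27,"y":-0.157,"z":0,"turn":-37},
    {"x":0.27,"y":-0.157,"z":0,"turn":-37},
    {"x":0.27,"y":-0.157,"z":0,"turn":-37},
    {"x":0.27,"y":-0.157,"z":0,"turn":-37},
    {"x":0.27,"y":-0.157,"z":0,"turn":-50},
    {"x":0.542,"y":-0.315,"z":0.05,"turn":-74.7},
    {"x":0.542,"y":-0.315,"z":0.05,"turn":-74.7},
    {"x":0.542,"y":-0.315,"z":0.05,"turn":-74.7},
    {"x":0.542,"y":-0.315,"z":0.05,"turn":-74.7},
    {"x":0.542,"y":-0.315,"z":0.05,"turn":-74.7},
    {"x":0.542,"y":-0.315,"z":0.05,"turn":-74.7},
    {"x":0.542,"y":-0.315,"z":0.05,"turn":-74.7},
  ],
  jaw=75,
  newtons=60,
)

```text
time_s: 1.3
eef_pos: [0.5861, -0.171, 0.1848]
tool_rot: [-3.141, -0.0, 1.579]
ft_force: [0.2, -0.5, 0.3]
grip_width: 0.0636
```

```bash
python3 mv.py .606 -.151 .10 90.4 .606 -.151 .033 90.4
```

```text
t 1.3 [ 0.5861 -0.171   0.1848] rot [-180.    -0.    90.5] q [-0.39  0.52  1.65 -0.    0.98 -0.4 ] F [ 0.2 -0.5  0.3] w 0.0636
x 0.0198 y 0.0201 z 0.0848 turn 0.1
x 0.0198 y 0.0201 z 0.1518 turn 0.1
```

Emit:
drive_tool(
  steps=[
    {"x":0.02,"y":0.02,"z":0.08},
    {"x":0.02,"y":0.02,"z":0.08},
    {"x":0.02,"y":0.02,"z":0.08},
    {"x":0.02,"y":0.02,"z":0.08},
  ],
)

```text
invalid input
```

```bash
python3 mv.py .606 -.151 .033 90.4; python3 -c "
from h import *
f=snap('scene','1');crop(f,190,150,350,270,5,'s1');f=snap('top','1');crop(f,240,150,400,270,5,'t1')"
```

```text
t 1.3 [ 0.5861 -0.171   0.1848] rot [-180.    -0.    90.5] q [-0.39  0.52  1.65 -0.    0.98 -0.4 ] F [ 0.2 -0.5  0.3] w 0.0636
x 0.0198 y 0.0201 z 0.1518 turn 0.1
```

View pics/s1.png

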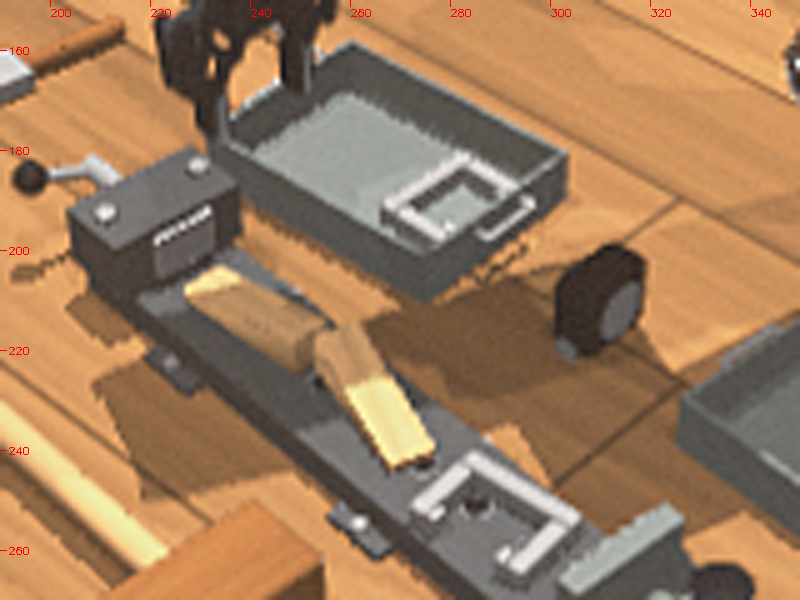

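View pics/t1.png

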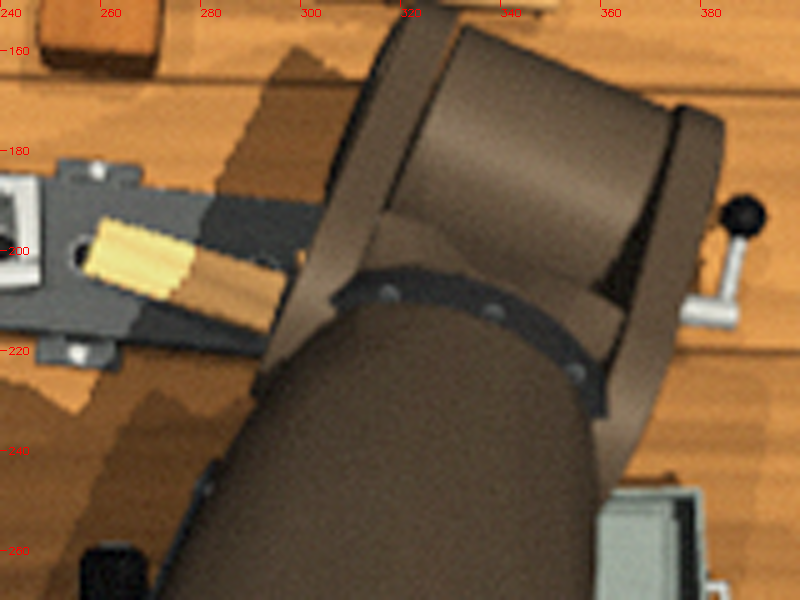

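The scene view shows the thick ends of the two wedges facing each other near (251,222), which matches the fit. The last call was refused, probably because the rows left out "turn".

Emit:
drive_tool(
  steps=[
    {"x":0.02,"y":0.02,"z":0.08,"turn":0},
    {"x":0.02,"y":0.02,"z":0.08,"turn":0},
    {"x":0.02,"y":0.02,"z":0.08,"turn":0},
    {"x":0.02,"y":0.02,"z":0.08,"turn":0},
  ],
  jaw=75,
  newtons=60,
)

```text
time_s: 1.8
eef_pos: [0.6046, -0.1531, 0.1056]
tool_rot: [-3.141, -0.0, 1.579]
ft_force: [0.0, -0.5, -0.1]
grip_width: 0.064
```

```bash
python3 mv.py .606 -.151 .033 90.4
```

```text
t 1.8 [ 0.6046 -0.1531  0.1056] rot [-179.9   -0.    90.4] q [-0.35  0.63  1.68 -0.    0.83 -0.36] F [ 0.  -0.5 -0.1] w 0.064
x 0.0021 y 0.0015 z 0.0726 turn 0.0
```

Emit:
drive_tool(
  steps=[
    {"x":0.001,"y":0.001,"z":0.035,"turn":0},
    {"x":0.001,"y":0.001,"z":0.06,"turn":0},
    {"x":0.001,"y":0.001,"z":0.072,"turn":0},
    {"x":0.001,"y":0.001,"z":0.072,"turn":0},
    {"x":0.001,"y":0.001,"z":0.072,"turn":0},
  ],
  jaw=75,
  newtons=60,
)

```text
time_s: 2.3
eef_pos: [0.6064, -0.1523, 0.035]
tool_rot: [3.14, 0.001, 1.578]
ft_force: [0.2, 0.3, -0.2]
grip_width: 0.064
```

Emit:
drive_tool(
  steps=[
    {"x":0,"y":0,"z":0,"turn":0},
    {"x":0,"y":0,"z":0,"turn":0},
    {"x":0,"y":0,"z":0,"turn":0},
    {"x":0,"y":0,"z":0,"turn":0},
    {"x":0,"y":0,"z":0,"turn":0},
    {"x":0,"y":0,"z":0,"turn":0},
  ],
  jaw=0,
  newtons=60,
)

```text
time_s: 2.9
eef_pos: [0.6064, -0.1519, 0.0347]
tool_rot: [3.14, 0.001, 1.579]
ft_force: [-0.1, -1.0, 7.2]
grip_width: 0.0305
```

```bash
python3 mv.py; python3 -c "
from h import *
f=snap('scene','2');crop(f,190,150,350,270,5,'s2')"
```

```text
t 2.9 [ 0.6064 -0.1519  0.0347] rot [179.9   0.   90.5] q [-0.35  0.73  1.72 -0.    0.69 -0.36] F [-0.1 -1.   7.2] w 0.0305
```

View pics/s2.png

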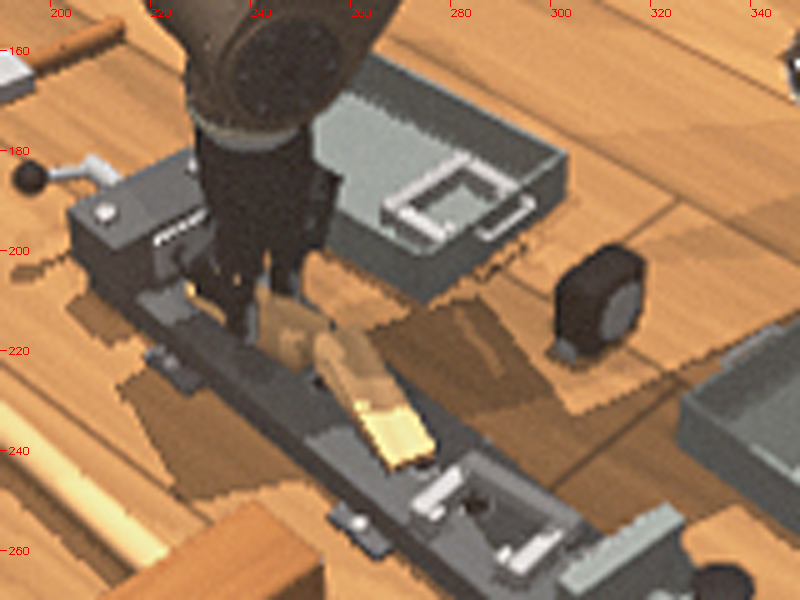

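Emit:
drive_tool(
  steps=[
    {"x":0,"y":0,"z":-0.02,"turn":0},
    {"x":0,"y":0,"z":-0.05,"turn":0},
    {"x":0,"y":0,"z":-0.09,"turn":0},
    {"x":0,"y":0,"z":-0.115,"turn":0},
    {"x":0,"y":0,"z":-0.115,"turn":0},
  ],
  jaw=0,
  newtons=60,
)

```text
time_s: 3.45
eef_pos: [0.6072, -0.152, 0.1525]
tool_rot: [3.135, 0.002, 1.579]
ft_force: [0.3, 0.4, -0.4]
grip_width: 0.0307
```

```bash
python3 mv.py .4187 .1594 .12 -4.2
```

```text
t 3.45 [ 0.6072 -0.152   0.1525] rot [1.796e+02 1.000e-01 9.050e+01] q [-0.35  0.57  1.64 -0.    0.92 -0.36] F [ 0.3  0.4 -0.4] w 0.0307
x 0.3129 y -0.1860 z 0.0325 turn -85.3
```

Emit:
drive_tool(
  steps=[
    {"x":0.04,"y":-0.024,"z":0,"turn":8},
    {"x":0.08,"y":-0.048,"z":0,"turn":16},
    {"x":0.12,"y":-0.072,"z":0,"turn":24},
    {"x":0.16,"y":-0.096,"z":0,"turn":32},
    {"x":0.2,"y":-0.12,"z":0,"turn":40},
    {"x":0.24,"y":-0.143,"z":0,"turn":48},
    {"x":0.28,"y":-0.167,"z":0.01,"turn":56},
    {"x":0.313,"y":-0.186,"z":0.02,"turn":64},
    {"x":0.313,"y":-0.186,"z":0.03,"turn":72},
    {"x":0.313,"y":-0.186,"z":0.03,"turn":80},
    {"x":0.313,"y":-0.186,"z":0.03,"turn":88},
    {"x":0.313,"y":-0.186,"z":0.03,"turn":94.7},
  ],
  jaw=0,
  newtons=60,
)

```text
time_s: 4.65
eef_pos: [0.417, 0.16, 0.1178]
tool_rot: [3.141, 0.001, -0.079]
ft_force: [0.8, 0.4, -0.4]
grip_width: 0.0305
```

Emit:
drive_tool(
  steps=[
    {"x":0,"y":0,"z":0,"turn":0},
    {"x":0,"y":0,"z":0,"turn":0},
  ],
  jaw=0,
  newtons=60,
)

```text
time_s: 4.85
eef_pos: [0.4172, 0.1599, 0.118]
tool_rot: [3.141, 0.0, -0.071]
ft_force: [-0.1, -0.2, -0.4]
grip_width: 0.0307
```

```bash
python3 mv.py .4187 .1594 .011 -4.2; python3 -c "
from h import *
f=snap('scene','3');crop(f,290,150,450,270,5,'s3')"
```

```text
t 4.85 [0.4172 0.1599 0.118 ] rot [180.    0.   -4.1] q [ 0.22  0.42  2.1  -0.    0.62  1.86] F [-0.1 -0.2 -0.4] w 0.0307
x 0.0015 y 0.0004 z 0.1070 turn 0.1
```

View pics/s3.png

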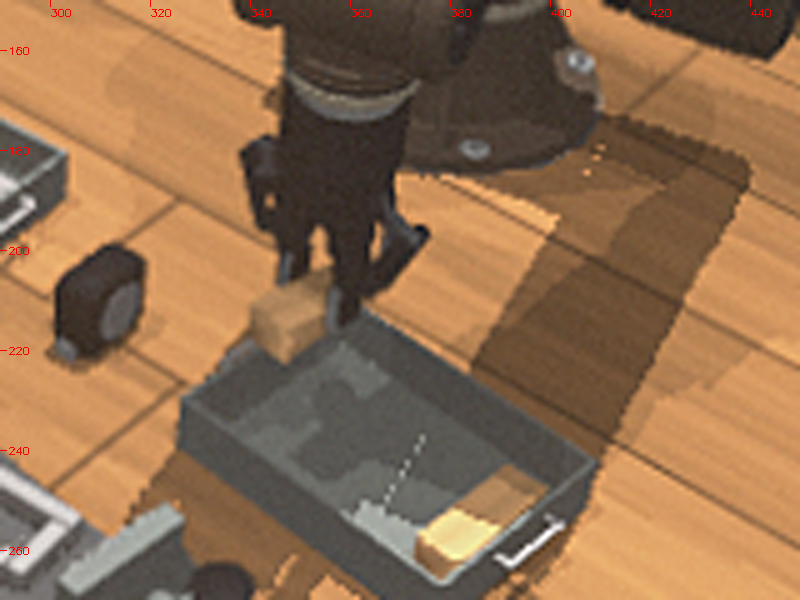

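Emit:
drive_tool(
  steps=[
    {"x":0.001,"y":0,"z":0.035,"turn":0},
    {"x":0.001,"y":0,"z":0.07,"turn":0},
    {"x":0.001,"y":0,"z":0.095,"turn":0},
    {"x":0.001,"y":0,"z":0.105,"turn":0},
    {"x":0.001,"y":0,"z":0.108,"turn":0},
    {"x":0.001,"y":0,"z":0.108,"turn":0},
  ],
  jaw=0,
  newtons=60,
)

```text
time_s: 5.5
eef_pos: [0.4186, 0.1599, 0.0106]
tool_rot: [3.142, -0.0, -0.074]
ft_force: [-0.6, -0.7, 0.2]
grip_width: 0.0308
```

Emit:
drive_tool(
  steps=[
    {"x":0,"y":0,"z":0,"turn":0},
    {"x":0,"y":0,"z":0,"turn":0},
    {"x":0,"y":0,"z":0,"turn":0},
    {"x":0,"y":0,"z":-0.04,"turn":0},
    {"x":0,"y":0,"z":-0.09,"turn":0},
    {"x":0,"y":0,"z":-0.13,"turn":0},
    {"x":0,"y":0,"z":-0.13,"turn":0},
  ],
  jaw=56,
  newtons=60,
)

```text
time_s: 6.2
eef_pos: [0.4201, 0.1603, 0.145]
tool_rot: [-3.139, -0.008, -0.074]
ft_force: [0.6, -0.0, -0.2]
grip_width: 0.0479
```

```bash
python3 mv.py .6065 -.0505 .11 71.7; python3 -c "
from h import *
f=snap('scene','4');crop(f,220,150,380,270,5,'s4')"
```

```text
t 6.2 [0.4201 0.1603 0.145 ] rot [-179.9   -0.5   -4.2] q [ 0.22  0.37  2.08 -0.    0.69  1.86] F [ 0.6 -0.  -0.2] w 0.0479
x 0.2015 y 0.1964 z 0.0350 turn -75.9
```

View pics/s4.png

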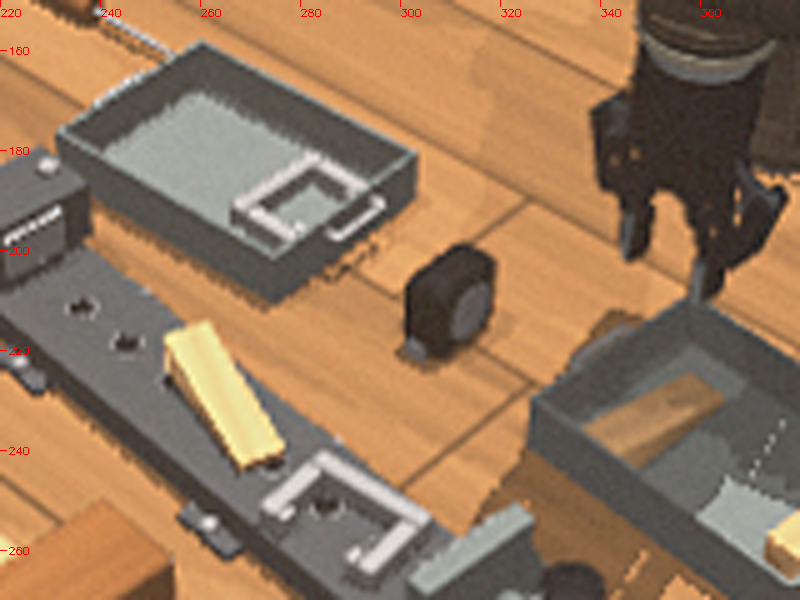

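The first wedge now lies flat in the wedge tray, around (350,212), and the other wedge hasn't moved. Next is the second wedge.

Emit:
drive_tool(
  steps=[
    {"x":0.034,"y":0.033,"z":0,"turn":-8},
    {"x":0.068,"y":0.066,"z":0,"turn":-16},
    {"x":0.102,"y":0.1,"z":0,"turn":-24},
    {"x":0.136,"y":0.133,"z":0,"turn":-32},
    {"x":0.17,"y":0.166,"z":0,"turn":-40},
    {"x":0.202,"y":0.196,"z":0,"turn":-48},
    {"x":0.202,"y":0.196,"z":0.01,"turn":-56},
    {"x":0.202,"y":0.196,"z":0.02,"turn":-64},
    {"x":0.202,"y":0.196,"z":0.035,"turn":-72},
    {"x":0.202,"y":0.196,"z":0.035,"turn":-75.9},
    {"x":0.202,"y":0.196,"z":0.035,"turn":-75.9},
    {"x":0.202,"y":0.196,"z":0.035,"turn":-75.9},
  ],
  jaw=75,
  newtons=60,
)

```text
time_s: 7.45
eef_pos: [0.6051, -0.0506, 0.1046]
tool_rot: [-3.141, 0.0, 1.248]
ft_force: [-0.2, -1.1, -0.1]
grip_width: 0.0642
```

```bash
python3 mv.py .608 -.0505 .0345 71.7
```

```text
t 7.45 [ 0.6051 -0.0506  0.1046] rot [-179.9    0.    71.5] q [-0.19  0.61  1.72 -0.    0.8   0.13] F [-0.2 -1.1 -0.1] w 0.0642
x 0.0010 y 0.0028 z 0.0701 turn -0.2
```

Emit:
drive_tool(
  steps=[
    {"x":0.001,"y":0.003,"z":0.035,"turn":0},
    {"x":0.001,"y":0.003,"z":0.06,"turn":0},
    {"x":0.001,"y":0.003,"z":0.07,"turn":0},
    {"x":0.001,"y":0.003,"z":0.07,"turn":0},
    {"x":0.001,"y":0.003,"z":0.07,"turn":0},
  ],
  jaw=75,
  newtons=60,
)

```text
time_s: 7.95
eef_pos: [0.6089, -0.0507, 0.0361]
tool_rot: [3.141, -0.0, 1.25]
ft_force: [0.5, -0.2, -0.0]
grip_width: 0.064
```

Emit:
drive_tool(
  steps=[
    {"x":0,"y":0,"z":0,"turn":0},
    {"x":0,"y":0,"z":0,"turn":0},
    {"x":0,"y":0,"z":0,"turn":0},
    {"x":0,"y":0,"z":0,"turn":0},
    {"x":0,"y":0,"z":0,"turn":0},
    {"x":0,"y":0,"z":0,"turn":0},
  ],
  jaw=0,
  newtons=60,
)

```text
time_s: 8.55
eef_pos: [0.609, -0.0507, 0.0366]
tool_rot: [3.14, -0.0, 1.25]
ft_force: [-0.7, -0.1, 6.5]
grip_width: 0.0308
```

Emit:
drive_tool(
  steps=[
    {"x":0,"y":0,"z":-0.02,"turn":0},
    {"x":0,"y":0,"z":-0.05,"turn":0},
    {"x":0,"y":0,"z":-0.09,"turn":0},
    {"x":0,"y":0,"z":-0.115,"turn":0},
    {"x":0,"y":0,"z":-0.115,"turn":0},
  ],
  jaw=0,
  newtons=60,
)

```text
time_s: 9.05
eef_pos: [0.6099, -0.0508, 0.1544]
tool_rot: [3.135, -0.001, 1.25]
ft_force: [0.6, -0.0, -1.8]
grip_width: 0.0311
```

```bash
python3 mv.py .421 .219 .12 175.8
```

```text
t 9.05 [ 0.6099 -0.0508  0.1544] rot [179.6  -0.   71.6] q [-0.19  0.55  1.68 -0.    0.9   0.13] F [ 0.6 -0.  -1.8] w 0.0311
x 0.1966 y -0.2642 z 0.0344 turn 75.8
```

```bash
python3 mv.py .410 .220 .12 -4.2
```

```text
t 9.05 [ 0.6099 -0.0508  0.1544] rot [179.6  -0.   71.6] q [-0.19  0.55  1.68 -0.    0.9   0.13] F [ 0.6 -0.  -1.8] w 0.0311
x 0.1941 y -0.2750 z 0.0344 turn 75.8
```

Emit:
drive_tool(
  steps=[
    {"x":0.024,"y":-0.034,"z":0,"turn":8},
    {"x":0.048,"y":-0.068,"z":0,"turn":16},
    {"x":0.072,"y":-0.102,"z":0,"turn":24},
    {"x":0.096,"y":-0.136,"z":0,"turn":32},
    {"x":0.12,"y":-0.17,"z":0,"turn":40},
    {"x":0.144,"y":-0.204,"z":0,"turn":48},
    {"x":0.168,"y":-0.238,"z":0,"turn":56},
    {"x":0.194,"y":-0.275,"z":0.01,"turn":64},
    {"x":0.194,"y":-0.275,"z":0.02,"turn":72},
    {"x":0.194,"y":-0.275,"z":0.034,"turn":75.8},
    {"x":0.194,"y":-0.275,"z":0.034,"turn":75.8},
    {"x":0.194,"y":-0.275,"z":0.034,"turn":75.8},
  ],
  jaw=0,
  newtons=60,
)

```text
time_s: 10.25
eef_pos: [0.4084, 0.22, 0.1162]
tool_rot: [3.141, 0.001, -0.07]
ft_force: [-0.3, -0.8, -0.3]
grip_width: 0.0307
```

```bash
python3 mv.py .410 .220 .012 -4.2; python3 -c "
from h import *
f=snap('scene','5');crop(f,290,170,450,290,5,'s5')"
```

```text
t 10.25 [0.4084 0.22   0.1162] rot [180.   0.  -4.] q [ 0.35  0.44  2.07 -0.    0.64  1.99] F [-0.3 -0.8 -0.3] w 0.0307
x 0.0016 y -0.0001 z 0.1042 turn 0.2
```

View pics/s5.png

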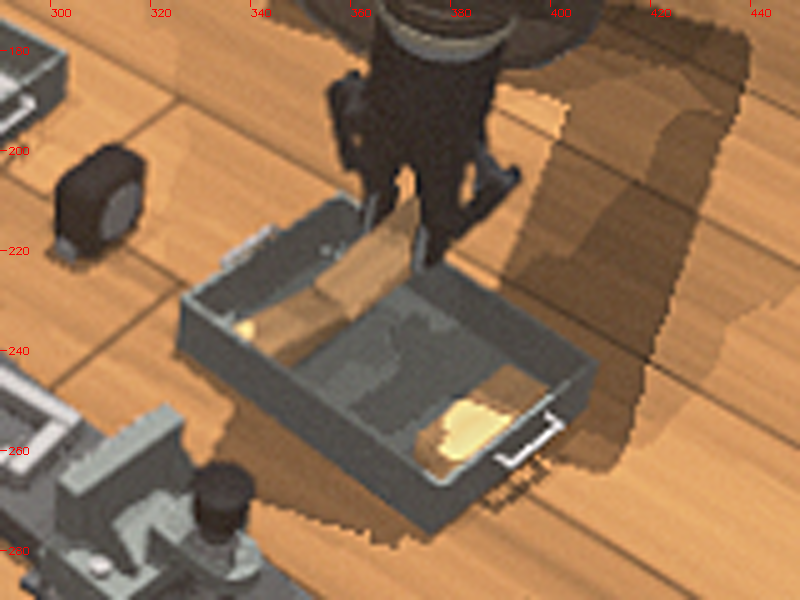

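The second wedge is held over the gap between the two others in the wedge tray, and it sits level enough to lower.

Emit:
drive_tool(
  steps=[
    {"x":0.001,"y":0,"z":0.035,"turn":0},
    {"x":0.001,"y":0,"z":0.07,"turn":0},
    {"x":0.001,"y":0,"z":0.092,"turn":0},
    {"x":0.001,"y":0,"z":0.102,"turn":0},
    {"x":0.001,"y":0,"z":0.105,"turn":0},
    {"x":0.001,"y":0,"z":0.105,"turn":0},
  ],
  jaw=0,
  newtons=60,
)

```text
time_s: 10.9
eef_pos: [0.4099, 0.22, 0.0117]
tool_rot: [-3.141, -0.001, -0.072]
ft_force: [1.0, 0.2, -0.8]
grip_width: 0.0305
```

Emit:
drive_tool(
  steps=[
    {"x":0,"y":0,"z":0,"turn":0},
    {"x":0,"y":0,"z":0,"turn":0},
    {"x":0,"y":0,"z":0,"turn":0},
    {"x":0,"y":0,"z":-0.04,"turn":0},
    {"x":0,"y":0,"z":-0.09,"turn":0},
    {"x":0,"y":0,"z":-0.13,"turn":0},
    {"x":0,"y":0,"z":-0.13,"turn":0},
  ],
  jaw=56,
  newtons=60,
)

```text
time_s: 11.6
eef_pos: [0.4112, 0.2207, 0.146]
tool_rot: [-3.138, -0.008, -0.072]
ft_force: [0.0, -0.0, -1.2]
grip_width: 0.0479
```

```bash
python3 mv.py; python3 -c "
from h import *
f=snap('scene','6');crop(f,250,170,450,320,4,'s6')
f=snap('top','6');crop(f,130,160,290,290,5,'t6')"
```

```text
t 11.6 [0.4112 0.2207 0.146 ] rot [-179.8   -0.4   -4.1] q [ 0.35  0.39  2.04 -0.    0.71  1.99] F [ 0.  -0.  -1.2] w 0.0479
```

View pics/s6.png

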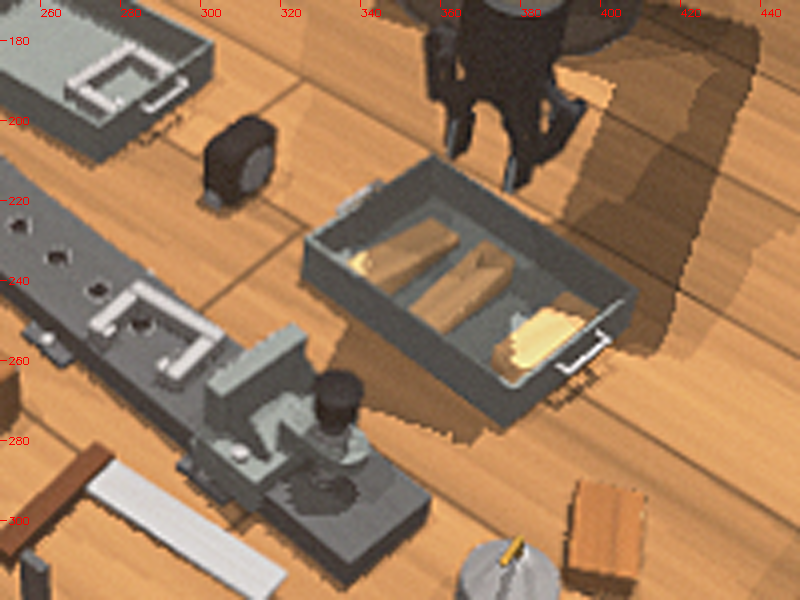

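View pics/t6.png

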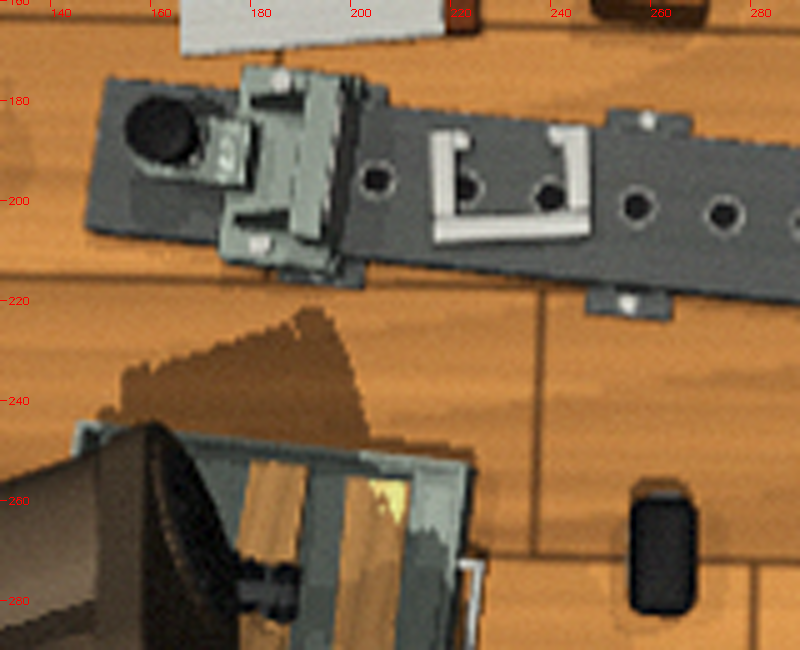

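Both wedges are in the wedge tray. Next I'll refine the clamp's spine, using the ends at (216.6,208), (247.2,206.7), (216.6,203) and (247.2,201.5).

```bash
python3 - <<'E'
from h import *
f=load("top6")
P=unproj(f,[(216.6,208.3),(247.3,206.8),(216.8,203),(247.3,201.6)],.048)
print(P.round(4),P.mean(0))
d=P[0]-P[1]; print(np.degrees(np.arctan2(d[1],d[0])),np.linalg.norm(d))
d=P[2]-P[3]; print(np.degrees(np.arctan2(d[1],d[0])))
E
python3 mv.py .603 .086 .13 94.5
```

```text
[[0.5966 0.1262 0.048 ]
 [0.6027 0.0401 0.048 ]
 [0.6117 0.1263 0.048 ]
 [0.6175 0.0405 0.048 ]] [0.6071198  0.08327553 0.048     ]
94.00778174174931 0.08639739863814982
93.84005803391432
t 11.7 [0.4096 0.2201 0.1422] rot [-1.799e+02 -1.000e-01 -4.100e+00] q [ 0.35  0.4   2.04 -0.    0.7   1.99] F [ 0.6 -0.6 -0.9] w 0.0478
x 0.2026 y 0.1198 z 0.0122 turn 81.4
```

```bash
python3 mv.py .607 .084 .12 94
```

```text
t 11.7 [0.4096 0.2201 0.1422] rot [-1.799e+02 -1.000e-01 -4.100e+00] q [ 0.35  0.4   2.04 -0.    0.7   1.99] F [ 0.6 -0.6 -0.9] w 0.0478
x 0.2067 y 0.1215 z 0.0222 turn 81.9
```

Emit:
drive_tool(
  steps=[
    {"x":0.03,"y":0.018,"z":0,"turn":-8.3},
    {"x":0.06,"y":0.036,"z":0,"turn":-16.6},
    {"x":0.09,"y":0.054,"z":0,"turn":-25},
    {"x":0.12,"y":0.072,"z":0,"turn":-33},
    {"x":0.15,"y":0.09,"z":0,"turn":-41},
    {"x":0.18,"y":0.107,"z":0,"turn":-49.5},
    {"x":0.207,"y":0.1215,"z":0,"turn":-58},
    {"x":0.207,"y":0.1215,"z":0,"turn":-66},
    {"x":0.207,"y":0.1215,"z":0.01,"turn":-74},
    {"x":0.207,"y":0.1215,"z":0.02,"turn":-82},
    {"x":0.207,"y":0.1215,"z":0.022,"turn":-90},
    {"x":0.207,"y":0.1215,"z":0.022,"turn":-98},
  ],
  jaw=53,
  newtons=80,
)

```text
time_s: 12.9
eef_pos: [0.6062, 0.0838, 0.1167]
tool_rot: [-3.138, -0.0, 1.644]
ft_force: [0.2, 0.2, 1.1]
grip_width: 0.0455
```

Emit:
drive_tool(
  steps=[
    {"x":0,"y":0,"z":0.03,"turn":0},
    {"x":0,"y":0,"z":0.03,"turn":0},
  ],
  jaw=53,
  newtons=80,
)

```text
time_s: 13.1
eef_pos: [0.605, 0.0837, 0.085]
tool_rot: [-3.134, -0.0, 1.638]
ft_force: [-0.3, -0.3, -0.6]
grip_width: 0.0449
```

```bash
python3 mv.py .607 .084 .036 94; python3 -c "
from h import *
f=snap('scene','7');crop(f,230,170,390,290,5,'s7')"
```

```text
t 13.1 [0.605  0.0837 0.085 ] rot [-179.6   -0.    93.8] q [ 0.03  0.65  1.72 -0.    0.78 -0.04] F [-0.3 -0.3 -0.6] w 0.0449
x 0.0002 y 0.0020 z 0.0490 turn -0.2
```

View pics/s7.png

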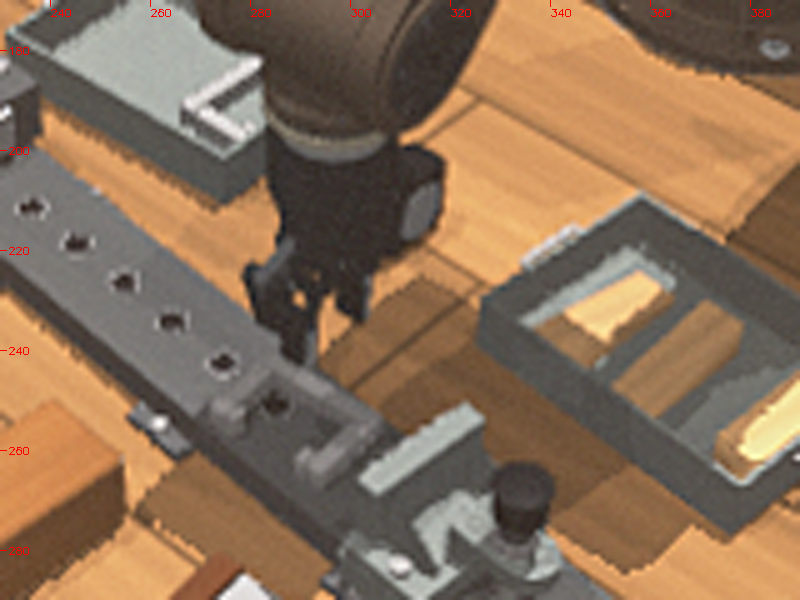

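Emit:
drive_tool(
  steps=[
    {"x":0,"y":0.002,"z":0.02,"turn":0},
    {"x":0,"y":0.002,"z":0.04,"turn":0},
    {"x":0,"y":0.002,"z":0.048,"turn":0},
    {"x":0,"y":0.002,"z":0.048,"turn":0},
    {"x":0,"y":0.002,"z":0.048,"turn":0},
  ],
  jaw=53,
  newtons=80,
)

```text
time_s: 13.65
eef_pos: [0.6095, 0.084, 0.0419]
tool_rot: [3.141, 0.0, 1.638]
ft_force: [0.7, -0.0, 0.2]
grip_width: 0.0451
```

Emit:
drive_tool(
  steps=[
    {"x":0,"y":0,"z":0,"turn":0},
    {"x":0,"y":0,"z":0,"turn":0},
    {"x":0,"y":0,"z":0,"turn":0},
    {"x":0,"y":0,"z":0,"turn":0},
    {"x":0,"y":0,"z":0,"turn":0},
    {"x":0,"y":0,"z":0,"turn":0},
  ],
  jaw=0,
  newtons=80,
)

```text
time_s: 14.25
eef_pos: [0.6095, 0.084, 0.0423]
tool_rot: [3.14, 0.0, 1.638]
ft_force: [-1.6, 0.3, 6.6]
grip_width: 0.0107
```

Emit:
drive_tool(
  steps=[
    {"x":0,"y":0,"z":-0.015,"turn":0},
    {"x":0,"y":0,"z":-0.04,"turn":0},
    {"x":0,"y":0,"z":-0.07,"turn":0},
    {"x":0,"y":0,"z":-0.1,"turn":0},
    {"x":0,"y":0,"z":-0.115,"turn":0},
    {"x":0,"y":0,"z":-0.115,"turn":0},
  ],
  jaw=0,
  newtons=80,
)

```text
time_s: 14.85
eef_pos: [0.6099, 0.0841, 0.1593]
tool_rot: [3.137, 0.0, 1.638]
ft_force: [0.0, 0.4, -4.0]
grip_width: 0.0106
```

```bash
python3 mv.py .398 -.276 .15 91.5;  python3 -c "
from h import *
f=snap('scene','8');crop(f,230,150,390,270,5,'s8')"
```

```text
t 14.85 [0.6099 0.0841 0.1593] rot [179.8   0.   93.8] q [ 0.03  0.55  1.66 -0.    0.92 -0.04] F [ 0.   0.4 -4. ] w 0.0106
x -0.3450 y -0.2356 z 0.0093 turn 2.3
```

View pics/s8.png

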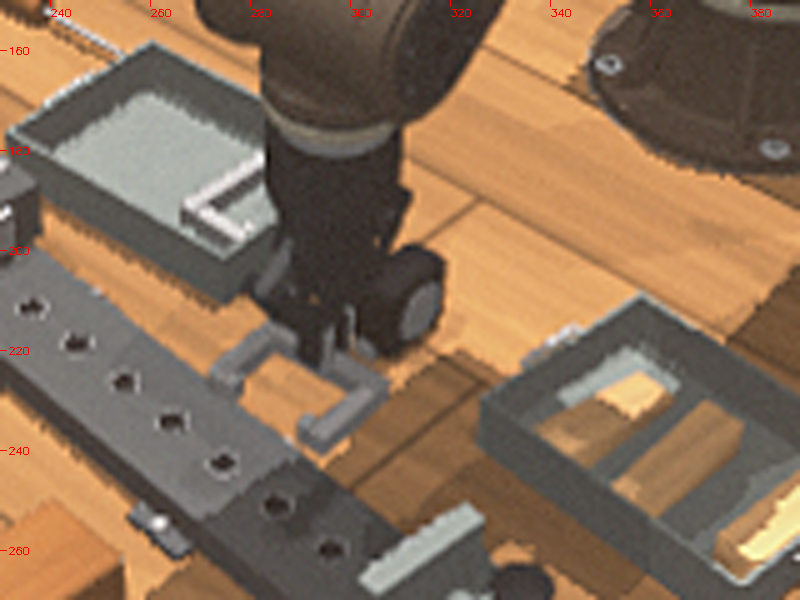

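Emit:
drive_tool(
  steps=[
    {"x":-0.03,"y":-0.021,"z":0,"turn":0},
    {"x":-0.064,"y":-0.044,"z":0,"turn":0},
    {"x":-0.098,"y":-0.068,"z":0,"turn":0},
    {"x":-0.132,"y":-0.091,"z":0,"turn":0},
    {"x":-0.166,"y":-0.115,"z":0,"turn":0},
    {"x":-0.2,"y":-0.138,"z":0,"turn":0},
    {"x":-0.234,"y":-0.162,"z":0,"turn":0},
    {"x":-0.268,"y":-0.185,"z":0,"turn":0},
    {"x":-0.302,"y":-0.209,"z":0,"turn":1},
    {"x":-0.33,"y":-0.228,"z":0,"turn":2},
    {"x":-0.343,"y":-0.237,"z":0.02,"turn":2.3},
    {"x":-0.343,"y":-0.237,"z":0.04,"turn":2.3},
  ],
  jaw=0,
  newtons=80,
)

```text
time_s: 16.1
eef_pos: [0.3944, -0.2757, 0.1153]
tool_rot: [-3.141, 0.0, 1.595]
ft_force: [0.2, 0.3, -4.2]
grip_width: 0.0107
```

Emit:
drive_tool(
  steps=[
    {"x":0,"y":0,"z":0,"turn":0},
    {"x":0,"y":0,"z":0,"turn":0},
  ],
  jaw=0,
  newtons=80,
)

```text
time_s: 16.3
eef_pos: [0.3955, -0.2738, 0.1159]
tool_rot: [-3.14, -0.001, 1.598]
ft_force: [-0.1, -0.2, -3.0]
grip_width: 0.0111
```

```bash
python3 mv.py .3965 -.274 .016 91.5;  python3 -c "
from h import *
f=snap('scene','9');crop(f,200,110,360,230,5,'s9')"
```

```text
t 16.3 [ 0.3955 -0.2738  0.1159] rot [-1.799e+02 -1.000e-01  9.150e+01] q [-0.74  0.46  2.03 -0.    0.66 -0.77] F [-0.1 -0.2 -3. ] w 0.0111
x -0.0003 y 0.0010 z 0.0999 turn 0.0
```

View pics/s9.png

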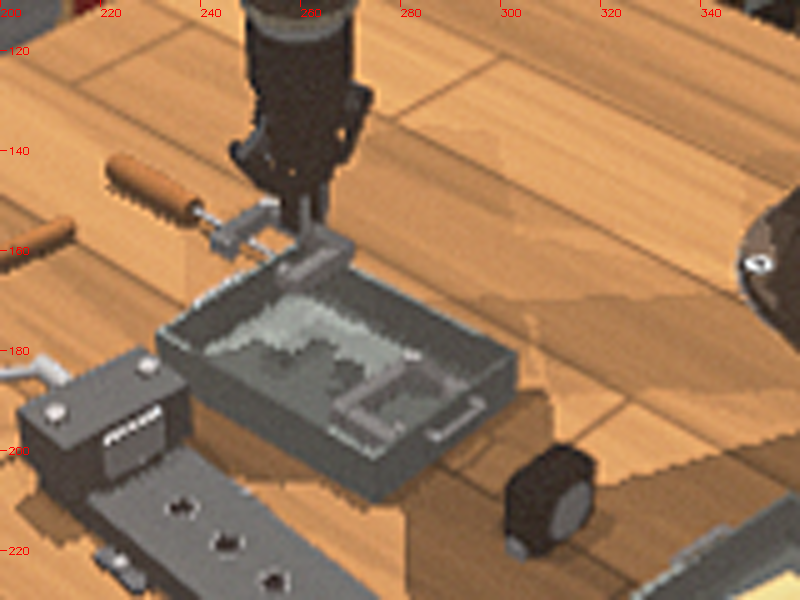

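Emit:
drive_tool(
  steps=[
    {"x":0,"y":0.001,"z":0.03,"turn":0},
    {"x":0,"y":0.001,"z":0.06,"turn":0},
    {"x":0,"y":0.001,"z":0.085,"turn":0},
    {"x":0,"y":0.001,"z":0.096,"turn":0},
    {"x":0,"y":0.001,"z":0.1,"turn":0},
    {"x":0,"y":0.001,"z":0.1,"turn":0},
  ],
  jaw=0,
  newtons=80,
)

```text
time_s: 16.95
eef_pos: [0.3971, -0.2741, 0.017]
tool_rot: [3.141, 0.001, 1.598]
ft_force: [0.1, -0.4, -3.7]
grip_width: 0.0106
```

Emit:
drive_tool(
  steps=[
    {"x":0,"y":0,"z":0,"turn":0},
    {"x":0,"y":0,"z":0,"turn":0},
    {"x":0,"y":0,"z":0,"turn":0},
    {"x":0,"y":0,"z":0,"turn":0},
  ],
  jaw=42,
  newtons=80,
)

```text
time_s: 17.35
eef_pos: [0.3969, -0.2743, 0.0167]
tool_rot: [3.141, 0.001, 1.598]
ft_force: [-0.2, -0.2, 0.7]
grip_width: 0.0361
```

Emit:
drive_tool(
  steps=[
    {"x":0,"y":0,"z":-0.03,"turn":0},
    {"x":0,"y":0,"z":-0.08,"turn":0},
    {"x":0,"y":0,"z":-0.13,"turn":0},
    {"x":0,"y":0,"z":-0.18,"turn":0},
    {"x":0,"y":0,"z":-0.21,"turn":0},
    {"x":0,"y":0,"z":-0.21,"turn":0},
  ],
  jaw=75,
  newtons=80,
)

```text
time_s: 17.95
eef_pos: [0.3977, -0.2749, 0.2304]
tool_rot: [3.136, 0.005, 1.598]
ft_force: [-0.0, -0.2, -0.7]
grip_width: 0.0639
```

```bash
python3 mv.py .6425 .261 .23 85;  python3 -c "
from h import *
f=snap('scene','10');crop(f,180,110,380,260,4,'s10')"
```

```text
t 17.95 [ 0.3977 -0.2749  0.2304] rot [179.7   0.3  91.5] q [-0.74  0.29  1.9  -0.    0.94 -0.77] F [-0.  -0.2 -0.7] w 0.0639
x 0.5291 y 0.2592 z 0.0004 turn 6.5
```

View pics/s10.png

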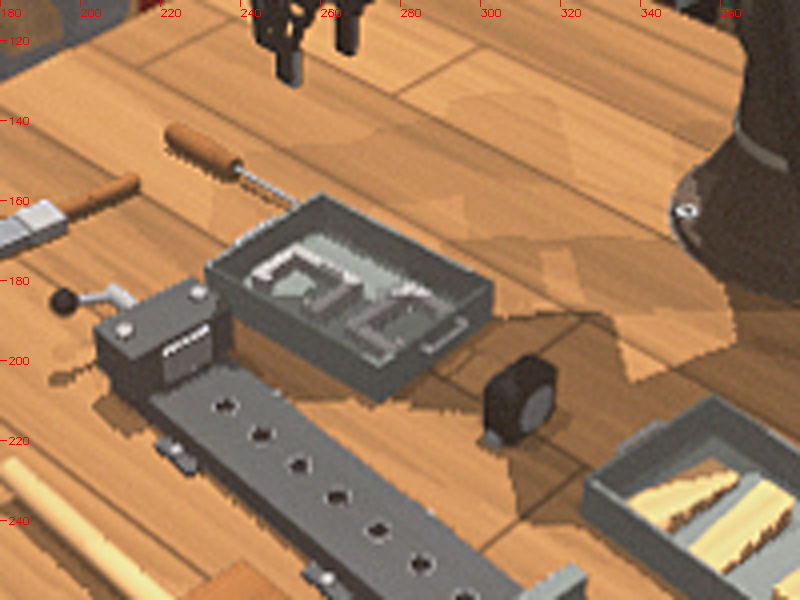

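```bash
python3 - <<'E'
from h import *
f=load("top6");g=load("scene6")
print(unproj(f,[(162.3,185.9)],.128),unproj(g,[(334.7,265.8)],.128),unproj(f,[(112,185)],.1))
E
python3 mv.py .643 .261 .23 85
```

```text
[[0.64159312 0.26059181 0.128     ]] [[0.64211518 0.26333461 0.128     ]] [[0.64708591 0.4062653  0.1       ]]
t 18.0 [ 0.397  -0.2744  0.2281] rot [179.8   0.2  91.5] q [-0.74  0.29  1.9  -0.    0.94 -0.77] F [ 0.1  1.1 -0.6] w 0.0638
x 0.5285 y 0.2603 z -0.0019 turn 6.5
```

Emit:
drive_tool(
  steps=[
    {"x":0.043,"y":0.021,"z":0,"turn":1},
    {"x":0.086,"y":0.042,"z":0,"turn":2},
    {"x":0.13,"y":0.064,"z":0,"turn":3},
    {"x":0.174,"y":0.085,"z":0,"turn":4},
    {"x":0.218,"y":0.107,"z":0,"turn":5},
    {"x":0.262,"y":0.128,"z":0,"turn":6.5},
    {"x":0.306,"y":0.15,"z":0,"turn":6.5},
    {"x":0.35,"y":0.171,"z":0,"turn":6.5},
    {"x":0.394,"y":0.193,"z":0,"turn":6.5},
    {"x":0.438,"y":0.215,"z":0,"turn":6.5},
    {"x":0.48,"y":0.236,"z":0,"turn":6.5},
    {"x":0.529,"y":0.259,"z":0,"turn":6.5},
  ],
  jaw=75,
  newtons=110,
)

```text
time_s: 19.2
eef_pos: [0.6398, 0.2596, 0.2241]
tool_rot: [-3.139, 0.001, 1.484]
ft_force: [0.3, 0.0, 1.0]
grip_width: 0.0641
```

Emit:
drive_tool(
  steps=[
    {"x":0,"y":0,"z":0,"turn":0},
    {"x":0,"y":0,"z":0,"turn":0},
    {"x":0,"y":0,"z":0,"turn":0},
  ],
  jaw=75,
  newtons=110,
)

```text
time_s: 19.5
eef_pos: [0.6392, 0.2571, 0.2249]
tool_rot: [-3.14, 0.001, 1.484]
ft_force: [-1.2, 0.5, -0.5]
grip_width: 0.0636
```

```bash
python3 mv.py .643 .261 .092 85;  python3 -c "
from h import *
f=snap('scene','11');crop(f,250,180,450,330,4,'s11')"
```

```text
t 19.5 [0.6392 0.2571 0.2249] rot [-1.799e+02  1.000e-01  8.500e+01] q [ 0.29  0.59  1.39 -0.    1.16  0.37] F [-1.2  0.5 -0.5] w 0.0636
x 0.0042 y 0.0034 z 0.1329 turn 0.0
```

View pics/s11.png

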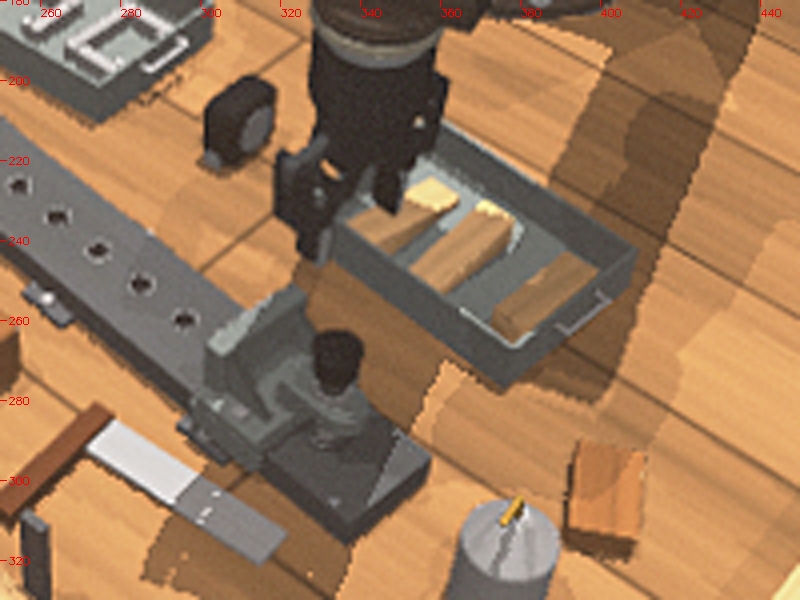

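Emit:
drive_tool(
  steps=[
    {"x":0.0045,"y":0.0025,"z":0.04,"turn":0},
    {"x":0.0045,"y":0.0025,"z":0.07,"turn":0},
    {"x":0.0045,"y":0.0025,"z":0.09,"turn":0},
    {"x":0.0045,"y":0.0025,"z":0.11,"turn":0},
    {"x":0.0045,"y":0.0025,"z":0.125,"turn":0},
    {"x":0.0045,"y":0.0025,"z":0.134,"turn":0},
    {"x":0.0045,"y":0.0025,"z":0.134,"turn":0},
    {"x":0.0045,"y":0.0025,"z":0.134,"turn":0},
  ],
  jaw=75,
  newtons=110,
)

```text
time_s: 20.35
eef_pos: [0.6429, 0.2621, 0.093]
tool_rot: [3.141, -0.0, 1.484]
ft_force: [0.2, -0.3, 1.0]
grip_width: 0.0638
```

```bash
python3 mv.py .642 .2615 .089 85;  python3 -c "
from h import *
f=snap('scene','12');crop(f,280,210,400,310,6,'s12')"
```

```text
t 20.35 [0.6429 0.2621 0.093 ] rot [179.9  -0.   85. ] q [ 0.29  0.73  1.5  -0.    0.91  0.38] F [ 0.2 -0.3  1. ] w 0.0638
x -0.0007 y -0.0009 z 0.0040 turn 0.0
```

View pics/s12.png

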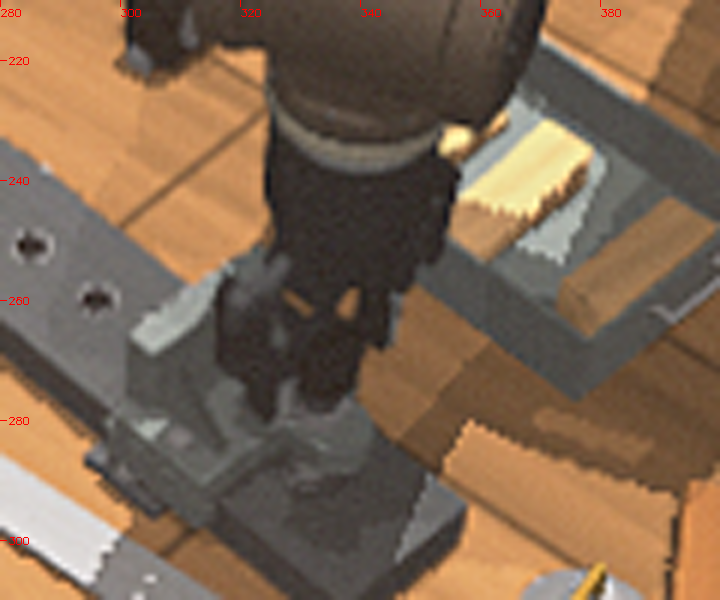

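Emit:
drive_tool(
  steps=[
    {"x":0,"y":-0.001,"z":0.003,"turn":0},
    {"x":0,"y":-0.001,"z":0.003,"turn":0},
    {"x":0,"y":-0.001,"z":0.003,"turn":0},
  ],
  jaw=75,
  newtons=110,
)

```text
time_s: 20.7
eef_pos: [0.6416, 0.2623, 0.0895]
tool_rot: [3.141, -0.0, 1.484]
ft_force: [0.4, -1.0, -0.3]
grip_width: 0.0644
```

Emit:
drive_tool(
  steps=[
    {"x":0,"y":0,"z":0,"turn":0},
    {"x":0,"y":0,"z":0,"turn":0},
    {"x":0,"y":0,"z":0,"turn":0},
    {"x":0,"y":0,"z":0,"turn":0},
    {"x":0,"y":0,"z":0,"turn":0},
    {"x":0,"y":0,"z":0,"turn":0},
  ],
  jaw=0,
  newtons=110,
)

```text
time_s: 21.3
eef_pos: [0.6442, 0.2622, 0.0905]
tool_rot: [3.135, -0.002, 1.484]
ft_force: [10.6, -1.3, 0.9]
grip_width: 0.0335
```

Emit:
drive_tool(
  steps=[
    {"x":0,"y":0,"z":-0.003,"turn":0},
    {"x":0,"y":0,"z":-0.006,"turn":0},
    {"x":0,"y":0,"z":-0.009,"turn":0},
    {"x":0,"y":0,"z":-0.012,"turn":0},
    {"x":0,"y":0,"z":-0.012,"turn":0},
    {"x":0,"y":0,"z":-0.012,"turn":0},
  ],
  jaw=0,
  newtons=110,
)

```text
time_s: 21.9
eef_pos: [0.6441, 0.2621, 0.1006]
tool_rot: [3.136, -0.001, 1.484]
ft_force: [16.5, 0.7, -13.3]
grip_width: 0.033
```

Emit:
drive_tool(
  steps=[
    {"x":0,"y":0.001,"z":-0.002,"turn":0},
    {"x":0,"y":0.0025,"z":-0.005,"turn":0},
    {"x":0,"y":0.0025,"z":-0.008,"turn":0},
    {"x":0,"y":0.0025,"z":-0.01,"turn":0},
    {"x":0,"y":0.0025,"z":-0.01,"turn":0},
    {"x":0,"y":0.0025,"z":-0.01,"turn":0},
  ],
  jaw=0,
  newtons=110,
)

```text
time_s: 22.5
eef_pos: [0.6441, 0.262, 0.1094]
tool_rot: [-3.141, 0.0, 1.484]
ft_force: [6.4, 2.5, -16.4]
grip_width: 0.0332
```

Emit:
drive_tool(
  steps=[
    {"x":0,"y":0,"z":-0.001,"turn":0},
    {"x":0,"y":0,"z":-0.002,"turn":0},
    {"x":0,"y":0,"z":-0.002,"turn":0},
    {"x":0,"y":0,"z":-0.002,"turn":0},
  ],
  jaw=0,
  newtons=110,
)

```text
time_s: 22.9
eef_pos: [0.6441, 0.262, 0.1113]
tool_rot: [-3.141, 0.0, 1.484]
ft_force: [6.3, 3.1, -16.9]
grip_width: 0.0331
```

```bash
python3 mv.py;  python3 -c "
from h import *
f=snap('scene','13');crop(f,280,210,400,310,6,'s13')"
```

```text
t 22.9 [0.6441 0.262  0.1113] rot [-179.9    0.    85. ] q [ 0.29  0.71  1.48 -0.    0.95  0.38] F [  6.3   3.1 -16.9] w 0.0331
```

View pics/s13.png

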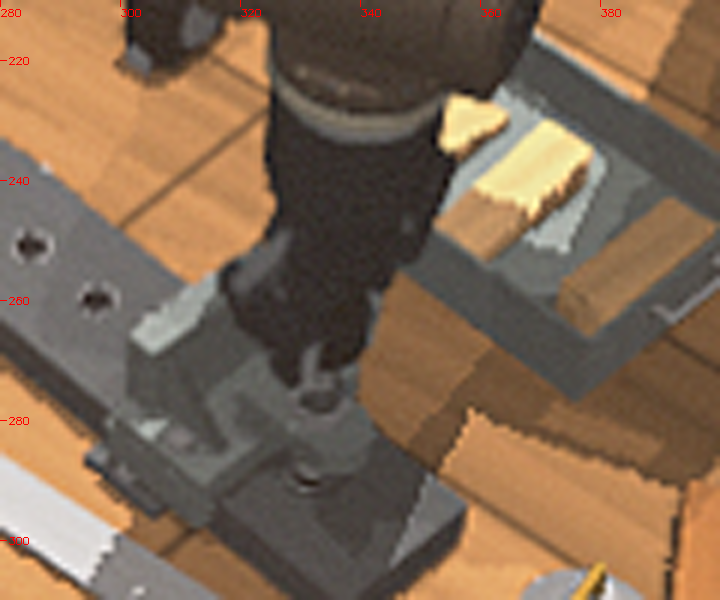

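The shaft now shows below the knob, around (332,275), and the bed hole is open at (330,290). The lift is about 21 mm and the force fits the spring, so I'll raise it the rest of the way to its stop.

Emit:
drive_tool(
  steps=[
    {"x":0,"y":0.0005,"z":-0.001,"turn":0},
    {"x":0,"y":0.001,"z":-0.002,"turn":0},
    {"x":0,"y":0.001,"z":-0.003,"turn":0},
    {"x":0,"y":0.001,"z":-0.003,"turn":0},
    {"x":0,"y":0.001,"z":-0.003,"turn":0},
  ],
  jaw=0,
  newtons=110,
)

```text
time_s: 23.45
eef_pos: [0.6442, 0.262, 0.1148]
tool_rot: [-3.139, 0.001, 1.484]
ft_force: [1.7, 4.1, -25.9]
grip_width: 0.0326
```

Emit:
drive_tool(
  steps=[
    {"x":0,"y":0,"z":-0.001,"turn":0},
    {"x":0,"y":0,"z":-0.001,"turn":0},
    {"x":0,"y":0,"z":-0.001,"turn":0},
  ],
  jaw=0,
  newtons=110,
)

```text
time_s: 23.75
eef_pos: [0.6441, 0.2619, 0.115]
tool_rot: [-3.138, 0.001, 1.484]
ft_force: [4.3, 4.6, -32.8]
grip_width: 0.0328
```

Emit:
drive_tool(
  steps=[
    {"x":0,"y":0,"z":0.001,"turn":0},
    {"x":0,"y":0,"z":0.001,"turn":0},
    {"x":0,"y":0,"z":0.001,"turn":0},
    {"x":0,"y":0,"z":0.001,"turn":0},
    {"x":0,"y":0,"z":0.001,"turn":0},
    {"x":0,"y":0,"z":0.001,"turn":0},
    {"x":0,"y":0,"z":0.001,"turn":0},
    {"x":0,"y":0,"z":0.001,"turn":0},
  ],
  jaw=0,
  newtons=110,
)

```text
time_s: 24.55
eef_pos: [0.6442, 0.2619, 0.1149]
tool_rot: [-3.139, 0.001, 1.484]
ft_force: [1.0, 4.4, -28.3]
grip_width: 0.033
```

```bash
python3 mv.py;  python3 -c "
from h import *
f=snap('scene','14');crop(f,180,140,420,320,3,'s14');f=snap('top','14')"
```

```text
t 24.55 [0.6442 0.2619 0.1149] rot [-179.9    0.    85.1] q [0.29 0.71 1.48 0.   0.96 0.38] F [  1.    4.4 -28.3] w 0.033
```

View pics/s14.png

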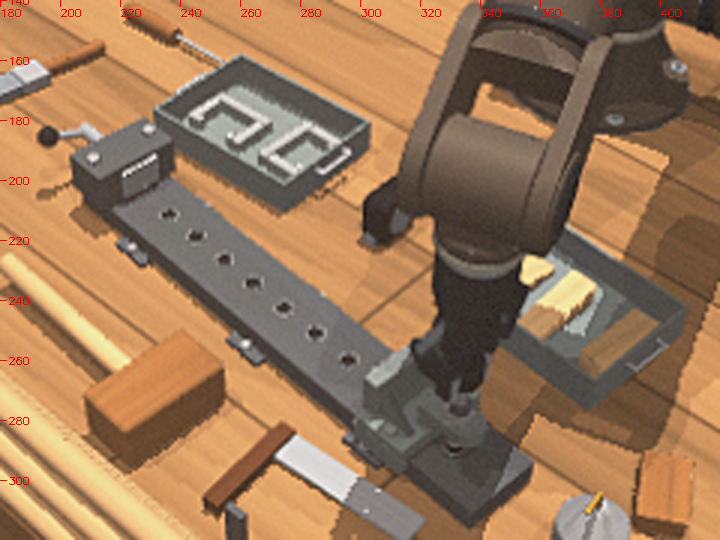

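View pics/top14.png

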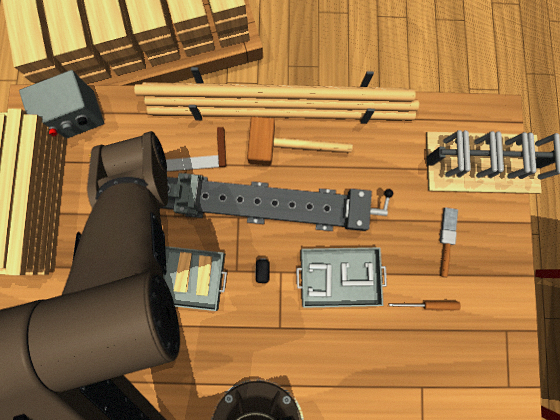

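```bash
python3 -c "
from rig import manip
print(manip.close_job())"; python3 mv.py
```

```text
the job is handed in; nothing more can be done
None
the job is handed in; nothing more can be done
```

The bed is clear, and I handed the job in at about 24.6 s with the plunger knob held fully up in the grip. Both wedges went into the wedge tray and the clamp into the clamp tray, in each case beside the one already there. Only then did I pull the knob.

**Last checks**
- **Plunger:** it rose about 24 mm. The upward pull on the knob ended at about 28 N, above the 18 N of spring and weight, so it is against its upper stop. The grip is set to 110 N and showed no slip.
- **Pictures:** the bed and its holes are clear and the shaft shows below the raised knob. The end stop and the other things in view have not visibly moved. In the last top view the arm hid the +y end of the wedge tray and the ground left of the bed. The last scene view showed the offcut and the oil can's top where they were. The stored wedge was last seen in place just before the knob was gripped.
- **Off from plan:** the knob stood about 2 mm off where I had measured it, which gave a side force of up to 16 N as I gripped it. I shifted the tool to ease this, and it was down to about 4 N by the end. One early move was refused because its rows left out "turn"; it moved nothing.

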